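# Load the specimen imager and key in a scan

### The arm

A 6-joint arm with a two-finger parallel gripper is mounted at the origin on the work surface. World frame = base frame: x ahead of the robot, y to its left, z up, the work surface at z = 0. Lengths are in m, angles in rad, forces in N, time in s.
With the tool pointing down it reaches from about 0.25 to 0.725 m from the base axis. Payload 4 kg.
Tool frame: the origin (TCP) lies at the very end of the fingers, on their centre line; the grasp point (between the pads) lies 19 mm behind it; z points along the fingers, y is the line along which they close (so a half turn about z gives the same grasp; the last joint's range is limited). The gripper opens to 85 mm and grips with 20 to 120 N. Pads are 22 mm wide; open, the fingers measure 114 mm over their backs; the gripper's body (76 mm by 85 mm) begins 54 mm behind the grasp point. The pads swing forward as they close: fully open they stand 13 mm farther back than shut.
Start: joints at [1.239, 0.241, 0.005, 1.335, 0, 1.571], TCP at [0.163, 0.473, 0.231] pointing down, gripper open.
Joint ranges: [-2.72, 2.72], [-1.05, 1.87], [-1.09, 1.28], [-1.99, 2.15], [-1.42, 1.44], [-3.14, 3.14]. Speed limits (rad/s): [2.79, 2.79, 3.14, 3.14, 3.14, 3.14].

### API

Orientations are given as a unit quaternion [x, y, z, w].
In Python, from workcell import * gives the robot as it stands. The module is installed in compiled form; this text tells all that it offers.
- The arm moves only by the tool send_rows, never from a script. Its argument "steps" is text: rows parted by semicolons, each of 7 numbers parted by spaces: the opening, from -1 (shut) to 1 (fully open), then the shift along the world's x, y, z in m, then the turn, a rotation vector about the world's x, y, z in rad. A call has exactly 5 rows; each row shifts and turns the commanded pose from where the row before left it; what a row does not reach is not made up. A row lasts 1/12 s, in which the tool goes at most 41.7 mm and 7.16 degrees, less where a joint would pass 70% of its speed; a pose out of reach is approached as far as the arm can. A call is refused whole if a number of a shift passes 0.0417 or a number of a turn 0.125, either way. A call with a gripper value outside its range is refused whole. The fingers move at their own pace and stop on an object; the grip force is fixed at half the most. Time passes only in rows, so rows that do not move let the fingers close, or fill a call up. It gives the time, the measured TCP pose, the force, the opening and the grip force at its end, in the units of the state.
- get_obs(): the state, without advancing time (a new reading comes with each control period).
- camera(name): name is "side" or "top"; returns a dict with "frame" (384x512x3 uint8, red, green, blue), "range_z" (384x512 float32, m along the optical axis (not along the pixel's ray), 0 where there is no reading), "camera_matrix" (3x3 intrinsics, pixels), "extrinsics" (4x4, takes a point from world to camera coordinates). Camera axes: x right, y down, z forward; pixel columns grow to the right and rows downward; lengths in m; the calibration is good to about 2 mm. A picture is of the moment at which its call begins.
- job_done(): hands the job in; it is judged then, once.
The state is a dict: "clock": time; "joint_pos": joint angles; "joint_vel": joint speeds; "tau": joint torques, N m; "eef_pos": TCP position; "tool_rot": TCP orientation; "ft_force": force on the tool from outside, world axes, zero at the start; "ft_torque": the same for the moment, N m; "grip_width": finger opening in m; "grasp_force": force on a finger pad.
Only numpy, scipy, OpenCV 4.12 (cv2) and the standard library are available. Lean on these libraries where they do the work, as an engineer would, in place of code of your own. Each camera call takes 0.05 s, during which the arm holds its last target. There are 200 camera calls.

### The job

Slide the tray with its sample jar into the imager's slot until it is fully home against the stop, keeping the jar standing in it. Then, with the tray left home, press three keys one at a time, each all the way down for a moment and let up before the next: first the round key, then the cross-shaped key, then the single bar key. Do not press the square key, press no key before the tray is home, and leave the other jars where they stand.

Things in the scene. Friction and masses are not known exactly. Their poses are not given: they have to be found in the camera images.
- imager: white bench-top specimen imager, fixed: 240 mm deep (its x), 300 mm wide (y), 270 mm high. Origin: centre of its underside; its front, at x = -120 mm, faces its own -x. The slot is at bench level in the front; above it a grey key panel slopes up and back
- slot_mouth (a point): middle of the slot's mouth at bench level, in the imager's front face (imager x = -120 mm, y = 0), axes as the imager's. The slot is 75 mm high, 136 mm wide (mouth flared to about 165 mm, narrowing over 40 mm) and 130 mm deep to a stop; the bench is its floor
- panel_edge (a point): middle of the key panel's lower edge (imager x = -120 mm, y = 0, height 85 mm), axes as the imager's. From here the panel rises backwards at 40 degrees to the horizontal, 100 mm long; the keys' row is 58 mm up it. A head overhangs the panel's upper end from height 200 to 270 mm, its front at imager x = -62 mm, so the keys cannot be reached from straight above
- tray_home (a point): point on the bench inside the slot (imager x = -55 mm, y = 0), axes as the imager's: the tray's origin comes here when the tray is fully home against the stop, its front edge flush with the imager's front
- tray: loose aluminium tray lying on the bench in front of the slot, 130 mm (x) by 124 mm (y), rim 18 mm high, walls and floor 4 mm thick; about 0.4 kg. Origin: centre of its underside. Its +x end goes into the slot first. From its -x end a black fin handle sticks out
- tray_grip (a point): place to grip on the tray's fin handle: the fin is a black upright plate, 14 mm thick (along the tray's y), reaching 55 mm out from the tray's -x end (tray x = -65 to -120 mm), from 2 to 46 mm above the bench. This point is at tray x = -98 mm, 32 mm above the tray's underside; axes as the tray's
- sample_jar: squat closed sample jar standing loose in the tray, 56 mm diameter, 55 mm high, black cap. Origin: centre of its underside, z up along the jar
- tall_jar: bystander: amber specimen jar with white cap, 80 mm diameter, 120 mm high. Origin: centre of its underside
- short_jar: bystander: amber specimen jar with black cap, 72 mm diameter, 80 mm high. Origin: centre of its underside
- key_round_top (a point): white push key on the imager's sloped panel, round, 46 mm across. 12 mm proud, 8 mm travel along its axis, about 6 N fully down, springs back. Four keys in a row across the panel, 70 mm apart, in varying order. Point: centre of its top face; z out of the panel (40 degrees from vertical, leaning to the imager's front), x up the slope
- key_round (a joint): how far the round key is pressed, m: 0 up, 0.008 fully down
- key_cross_top (a point): white push key on the imager's sloped panel, plus-shaped, both arms 50 mm long and 18 mm wide. 12 mm proud, 8 mm travel along its axis, about 6 N fully down, springs back. Four keys in a row across the panel, 70 mm apart, in varying order. Point: centre of its top face; z out of the panel (40 degrees from vertical, leaning to the imager's front), x up the slope
- key_cross (a joint): how far the cross key is pressed, m: 0 up, 0.008 fully down
- key_bar_top (a point): white push key on the imager's sloped panel, a single bar, 52 mm long up the slope and 20 mm wide. 12 mm proud, 8 mm travel along its axis, about 6 N fully down, springs back. Four keys in a row across the panel, 70 mm apart, in varying order. Point: centre of its top face; z out of the panel (40 degrees from vertical, leaning to the imager's front), x up the slope
- key_bar (a joint): how far the bar key is pressed, m: 0 up, 0.008 fully down
- key_square_top (a point): white push key on the imager's sloped panel, square, 42 by 42 mm (not to be pressed). 12 mm proud, 8 mm travel along its axis, about 6 N fully down, springs back. Four keys in a row across the panel, 70 mm apart, in varying order. Point: centre of its top face; z out of the panel (40 degrees from vertical, leaning to the imager's front), x up the slope
- key_square (a joint): how far the square key is pressed, m: 0 up, 0.008 fully down
There are look-alikes about, which are no part of the job. Of the things that look like the tray, take the one that is farthest to the robot's right at the start.

How it is judged:
On the way, in this order (a step that is already met when the one before it is completed fails the run):
1. the tray is fully home in the slot with the jar standing in it (x of tray in the frame of tray_home between -0.005 and 0.006 m and y of tray in the frame of tray_home between -0.009 and 0.009 m and angle between the x axis of tray and the x axis of imager, either way round below 0.1 rad and angle between tray's own z axis and vertical below 0.06 rad and angle between sample_jar's own z axis and vertical below 0.15 rad and horizontal distance between sample_jar and tray below 0.065 m and height (world z) of sample_jar below 0.012 m), for 0.2 s.
2. the round key is pressed down, the other keys up and the tray still home (all of step 1 and value of joint key_round above 0.0055 m and value of joint each of key_cross, key_bar, key_square below 0.003 m), for 0.1 s.
3. the cross key is pressed down, the other keys up and the tray still home (all of step 1 and value of joint key_cross above 0.0055 m and value of joint each of key_round, key_bar, key_square below 0.003 m), for 0.1 s.
4. the bar key is pressed down, the other keys up and the tray still home (all of step 1 and value of joint key_bar above 0.0055 m and value of joint each of key_round, key_cross, key_square below 0.003 m), for 0.1 s.
At the end, for the whole second after the job is handed in: The tray lies flat and fully home (origin within 5 mm of the home point in depth and 9 mm sideways, within 0.1 rad of straight) and at rest, the sample jar stands upright in it (within 0.15 rad), all four keys are up (less than 2 mm), and the two other jars are within 20 mm of where they started (all of step 1 and value of joint each of key_round, key_cross, key_bar, key_square below 0.002 m and linear speed of each of tray, sample_jar below 0.01 m/s and distance of each of tall_jar, short_jar from where it was at the start of the episode below 0.02 m); the robot touches nothing.
It fails at once if the square key is pressed (more than 3 mm) (value of joint key_square above 0.003 m).
It fails at once if two keys are down at the same time (more than 3 mm) (value of joint each of key_round, key_cross above 0.003 m or value of joint each of key_round, key_bar above 0.003 m or value of joint each of key_round, key_square above 0.003 m or value of joint each of key_cross, key_bar above 0.003 m or value of joint each of key_cross, key_square above 0.003 m or value of joint each of key_bar, key_square above 0.003 m).
It fails at once if a key is pressed (more than 3 mm) while the tray is more than 14 mm from home (horizontal distance between tray and tray_home above 0.014 m and value of joint any of key_round, key_cross, key_bar, key_square above 0.003 m).
It fails at once if the sample jar tips over (more than 0.5 rad) (angle between sample_jar's own z axis and vertical above 0.5 rad).
It fails at once if another jar is moved more than 20 mm (distance of any of tall_jar, short_jar from where it was at the start of the episode above 0.02 m).
It also fails if it takes over 61 s, if anything falls off the work surface, if the arm or the gripper's body presses on something with over 40 N, if the wrist force passes 120 N, or if a joint passes its speed limit or range.

## Working session

There is one attempt and no reset: what is moved stays moved. The work goes in short steps, Python scripts to look and compute and a tool call to move; the robot and the scene stay as the last step left them, time stands still between calls to the robot, and variables do not carry over. Pictures are saved under pics/ and viewed, at most 10 in all, crops included, and the job is handed in when it is done.

Besides the shell and the picture viewer there is one more tool, called after ">>>" in YAML: its name, and indented under it one key for each argument. send_rows: Moves the arm, as the interface text tells. Its arguments: {"type":"object","properties":{"steps":{"type":"string"}},"required":["steps"]}

```bash
mkdir -p pics; cat > h.py <<'E'
import numpy as np, cv2
from workcell import *
def snap(n,fn=None):
    c=camera(n)
    if fn: cv2.imwrite('pics/'+fn,cv2.cvtColor(c['frame'],cv2.COLOR_RGB2BGR))
    return c
def cloud(c):
    z=c['range_z'];K=c['camera_matrix'];v,u=np.mgrid[:z.shape[0],:z.shape[1]]
    p=np.stack([(u-K[0,2])/K[0,0]*z,(v-K[1,2])/K[1,1]*z,z],-1)
    T=np.linalg.inv(c['extrinsics']);w=p@T[:3,:3].T+T[:3,3];w[z==0]=np.nan
    return w
def ray(c,u,v,h):
    K=c['camera_matrix'];T=np.linalg.inv(c['extrinsics'])
    d=T[:3,:3]@np.array([(u-K[0,2])/K[0,0],(v-K[1,2])/K[1,1],1]);o=T[:3,3]
    return o+d*(h-o[2])/d[2]
E
python3 - <<'E'
from h import *
a=snap('top','top.png');b=snap('side','side.png')
for c in(a,b):print(np.linalg.inv(c['extrinsics']).round(3),c['camera_matrix'].round(0))
np.savez('s0.npz',wt=cloud(a),ws=cloud(b))
print(get_obs())
E
```

```text
[[-5.000e-03 -9.910e-01  1.360e-01  3.490e-01]
 [-1.000e+00  5.000e-03  1.000e-03  4.500e-02]
 [-2.000e-03 -1.360e-01 -9.910e-01  1.413e+00]
 [ 0.000e+00  0.000e+00  0.000e+00  1.000e+00]] [[420.   0. 255.]
 [  0. 420. 190.]
 [  0.   0.   1.]]
[[ 0.78  -0.476  0.406 -0.007]
 [-0.626 -0.6    0.499 -0.621]
 [ 0.006 -0.643 -0.766  1.146]
 [ 0.     0.     0.     1.   ]] [[381.   0. 253.]
 [  0. 381. 198.]
 [  0.   0.   1.]]
{'clock': 0.1, 'joint_pos': array([ 1.23899071e+00,  2.41346773e-01,  3.88876085e-03,  1.33516674e+00,
       -2.73278558e-06,  1.57078694e+00]), 'joint_vel': array([ 0.00020844, -0.00240517,  0.00227926, -0.00012513,  0.00123905,
        0.00144259]), 'tau': array([ 6.37217511e-06, -3.73138046e+01,  2.53010076e+01,  1.08896455e-02,
       -4.12292331e-05,  9.32748236e-06]), 'eef_pos': array([0.16270095, 0.47221914, 0.23050877]), 'tool_rot': array([ 1.65138111e-01,  9.86270028e-01, -9.01885564e-04, -1.49632317e-04]), 'ft_force': array([-0.93643465, -0.34244293, -0.230023  ]), 'ft_torque': array([0.00758492, 0.00682789, 0.00744182]), 'grasp_force': 0.0, 'grip_width': 0.08539047790662622}
```

View pics/top.png

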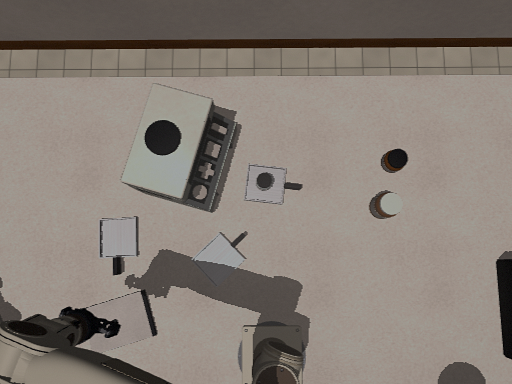

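View pics/side.png

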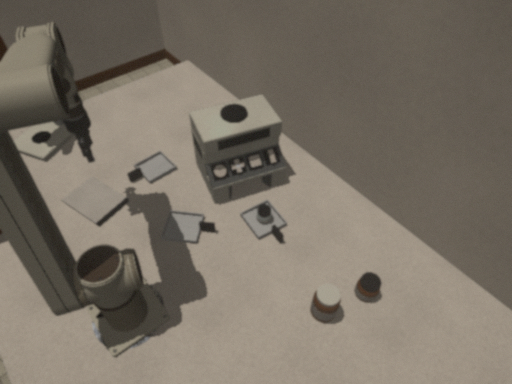

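Top view: there are three tray look-alikes, at (266,184) holding a jar, (220,252) empty, and (119,237) empty. The robot's right is image right, so (266,184) is the farthest right, and it also holds the jar. From top to bottom the keys are bar (218,127), square (213,150), cross (207,170) and round (200,191). The bystander jars are at (397,159) and (388,204).

```bash
python3 - <<'E'
from h import *
s=np.load('s0.npz');w=s['wt'];im=cv2.imread('pics/top.png')
cv2.imwrite('pics/crop.png',cv2.resize(im[75:220,110:310],None,fx=4,fy=4,interpolation=cv2.INTER_CUBIC)[:600,:800])
# imager top
z=w[...,2]
m=((z>.255)&(z<.285)).astype(np.uint8); m[:, 260:]=0; m[230:]=0; m[:,:100]=0
P=w[m>0][:,:2].astype(np.float32);print('imager top',len(P),cv2.minAreaRect(P),cv2.boxPoints(cv2.minAreaRect(P)).round(3).tolist(),np.nanmedian(z[m>0]))
# tray: bounded region
sub=np.zeros_like(m);sub[155:212,238:310]=1
g=(sub>0)&(z>.010)&(z<.03); P=w[g][:,:2].astype(np.float32);r=cv2.minAreaRect(P);print('tray',len(P),r)
hsv=cv2.cvtColor(im,cv2.COLOR_BGR2HSV)
g=(sub>0)&(z>.036); q=w[g]; print('high pts',len(q))
n,l,st,ce=cv2.connectedComponentsWithStats(g.astype(np.uint8))
for i in range(1,n):
  if st[i,4]>8:
    q=w[l==i];print(ce[i],st[i,4],q.mean(0).round(3),np.percentile(q[:,2],90).round(3),cv2.minAreaRect(q[:,:2].astype(np.float32)))
# bright tray mask on plane
for n_,(u,v,h) in dict(bar=(218,127,.133),sq=(213,150,.133),cross=(207,170,.133),rnd=(200,191,.133)).items():
  print(n_,w[v,u].round(3))
for u,v in((397,159),(388,204)):print(w[v,u].round(3))
E
```

```text
imager top 6744 ((0.6501260995864868, 0.29289311170578003), (0.18469256162643433, 0.3001730740070343), 73.66545104980469) [[0.47999998927116394, 0.2460000067949295], [0.7680000066757202, 0.16200000047683716], [0.8199999928474426, 0.33899998664855957], [0.5320000052452087, 0.42399999499320984]] 0.2688638363899345
tray 253 ((0.5586896538734436, -0.01030723750591278), (0.1809602826833725, 0.12462522834539413), 83.40093231201172)
high pts 260
[264.11891892 180.06486486] 185 [0.566 0.018 0.057] 0.061 ((0.5663256645202637, 0.017870184034109116), (0.04709041863679886, 0.046206213533878326), 0.3265293836593628)
[292.62666667 185.25333333] 75 [ 0.55  -0.076  0.044] 0.048 ((0.5503576397895813, -0.07629624754190445), (0.05603858083486557, 0.014195104129612446), 83.69949340820312)
bar [0.724 0.163 0.132]
sq [0.651 0.178 0.129]
cross [0.587 0.196 0.129]
rnd [0.521 0.217 0.133]
[ 0.628 -0.412  0.082]
[ 0.479 -0.363  0.121]
```

View pics/crop.png

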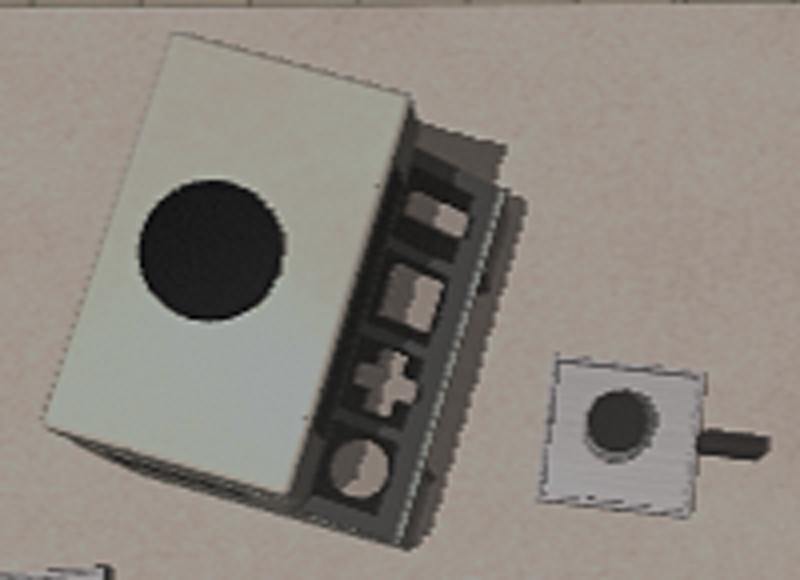

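The crop shows the tray with its jar at crop (620,435) and its fin pointing right. The keys there are round (360,468), cross (387,384), square (413,297) and bar (440,213). The measured sizes agree with the given ones: head 182×300, height 0.269, tray plus fin 181×124, keys at z≈0.131. So the tray yaw is 83.5°, the imager yaw is 73.7° and home is about (0.6265, 0.212).

```bash
cat >> h.py <<'E'
from scipy.spatial.transform import Rotation as Ro
O=np.array([.642,.265]);YI=np.radians(73.67)
def I(x,y,z):
    return np.array([*(O+x*np.array([np.cos(YI),np.sin(YI)])+y*np.array([-np.sin(YI),np.cos(YI)])),z])
def rot(yaw,t):
    d=np.array([np.cos(yaw),np.sin(yaw),0]);zt=np.sin(t)*d+np.array([0,0,-np.cos(t)])
    y=np.array([np.sin(yaw),-np.cos(yaw),0]);return Ro.from_matrix(np.c_[np.cross(y,zt),y,zt])
def need(p,R):
    o=get_obs();r=(R*Ro.from_quat(o['tool_rot']).inv()).as_rotvec()
    print('shift',(np.array(p)-o['eef_pos']).round(4),'rot',r.round(4),'t',o['clock'],'q',o['joint_pos'].round(2),'F',o['ft_force'].round(1),'w',round(o['grip_width'],4))
E
python3 - <<'E'
from h import *
need([.5508,-.0723,.13],rot(np.radians(83.5),np.radians(30)))
E
```

```text
shift [ 0.3881 -0.5445 -0.1005] rot [ 0.4788  0.2998 -1.3199] t 0.1 q [ 1.24  0.24  0.    1.34 -0.    1.57] F [-0.9 -0.3 -0.2] w 0.0854
```

>>> send_rows:
  steps: "1 0.013 -0.038 0 0.032 0.02 -0.088;1 0.013 -0.038 0 0.032 0.02 -0.088;1 0.013 -0.038 0 0.032 0.02 -0.088;1 0.013 -0.038 0 0.032 0.02 -0.088;1 0.013 -0.038 0 0.032 0.02 -0.088"

```text
clock: 0.52
eef_pos: [0.2276, 0.2811, 0.2308]
tool_rot: [0.376, 0.922, 0.07, -0.062]
ft_force: [1.5, -0.6, 0.6]
grip_width: 0.0854
grasp_force: 0.0
```

>>> send_rows:
  steps: "1 0.013 -0.038 0 0.032 0.02 -0.088;1 0.013 -0.038 0 0.032 0.02 -0.088;1 0.013 -0.038 0 0.032 0.02 -0.088;1 0.024 -0.02 -0.008 0.032 0.02 -0.088;1 0.024 -0.02 -0.008 0.032 0.02 -0.088"

```text
clock: 0.93
eef_pos: [0.3154, 0.1277, 0.2158]
tool_rot: [0.566, 0.804, 0.137, -0.119]
ft_force: [1.1, 1.4, -0.3]
grip_width: 0.0854
grasp_force: 0.0
```

>>> send_rows:
  steps: "1 0.024 -0.02 -0.008 0.032 0.02 -0.088;1 0.024 -0.02 -0.008 0.032 0.02 -0.088;1 0.024 -0.02 -0.008 0.032 0.02 -0.088;1 0.024 -0.02 -0.008 0.032 0.02 -0.088;1 0.024 -0.02 -0.008 0.032 0.02 -0.088"

```text
clock: 1.35
eef_pos: [0.4355, 0.0281, 0.1745]
tool_rot: [0.722, 0.642, 0.194, -0.172]
ft_force: [-0.4, -0.1, -0.2]
grip_width: 0.0855
grasp_force: 0.0
```

>>> send_rows:
  steps: "1 0.024 -0.02 -0.008 0 0 0;1 0.024 -0.02 -0.008 0 0 0;1 0.024 -0.02 -0.008 0 0 0;1 0.024 -0.02 -0.008 0 0 0;1 0.02 -0.02 -0.008 0 0 0"

```text
clock: 1.77
eef_pos: [0.5517, -0.0715, 0.1341]
tool_rot: [0.72, 0.644, 0.194, -0.172]
ft_force: [0.1, 0.6, -1.1]
grip_width: 0.0856
grasp_force: 0.0
```

```bash
python3 - <<'E'
from h import *
need([.5508,-.0723,.0155],rot(np.radians(83.5),np.radians(30)))
E
```

```text
shift [-0.0009 -0.0008 -0.1186] rot [-0.0002  0.0018 -0.0009] t 1.7667 q [-0.39  0.52  0.04  1.25  0.5   1.25] F [ 0.1  0.6 -1.1] w 0.0856
```

>>> send_rows:
  steps: "1 -0.001 -0.001 -0.03 0 0 0;1 0 0 -0.03 0 0 0;1 0 0 -0.025 0 0 0;1 0 0 -0.02 0 0 0;1 0 0 -0.013 0 0 0"

```text
clock: 2.18
eef_pos: [0.5477, -0.0708, 0.0141]
tool_rot: [0.72, 0.643, 0.193, -0.174]
ft_force: [-0.1, 0.7, -0.7]
grip_width: 0.0854
grasp_force: 0.0
```

>>> send_rows:
  steps: "1 0 0 0 0 0 0;-1 0 0 0 0 0 0;-1 0 0 0 0 0 0;-1 0 0 0 0 0 0;-1 0 0 0 0 0 0"

```text
clock: 2.6
eef_pos: [0.5506, -0.0717, 0.0186]
tool_rot: [0.72, 0.644, 0.194, -0.171]
ft_force: [0.8, 0.5, -0.4]
grip_width: 0.039
grasp_force: 0.0
```

>>> send_rows:
  steps: "-1 0 0 0 0 0 0;-1 0 0 0 0 0 0;-1 0 0 0 0 0 0;-1 0 0 0 0 0 0;-1 0 0 0 0 0 0"

```text
clock: 3.02
eef_pos: [0.5502, -0.0716, 0.0182]
tool_rot: [0.72, 0.644, 0.194, -0.171]
ft_force: [-0.9, -1.2, 5.5]
grip_width: 0.0136
grasp_force: 59.4
```

```bash
python3 - <<'E'
from h import *
need([.5508,-.0723,.0155],rot(np.radians(83.5),np.radians(30)))
c=snap('side','grip.png');f=cv2.imread('pics/grip.png')
cv2.imwrite('pics/gripc.png',cv2.resize(f[80:280,130:330],None,fx=3,fy=3))
w=cloud(snap('top','t2.png'));z=w[...,2];sub=np.zeros(z.shape,bool);sub[155:212,238:287]=1
g=sub&(z>.010)&(z<.03);print(cv2.minAreaRect(w[g][:,:2].astype(np.float32)))
E
```

```text
shift [ 0.0006 -0.0007 -0.0027] rot [ 0.0001  0.0039 -0.0004] t 3.0167 q [-0.4   0.64 -0.09  1.    0.5   1.25] F [-0.9 -1.2  5.5] w 0.0136
((0.5613328814506531, 0.013003762811422348), (0.13330265879631042, 0.12525378167629242), 83.2573013305664)
```

View pics/gripc.png

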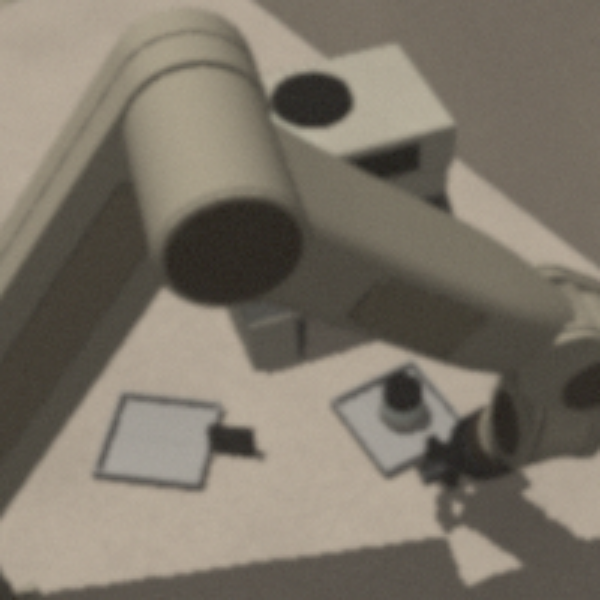

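The side crop shows the fin held between the pads at (440,455) and the jar upright in the tray at (405,400). Grip width is 13.6 mm, as expected. Next I align the tray with the slot axis.

```bash
python3 - <<'E'
from h import *
need(I(-.278,0,.0182),rot(YI,np.radians(30)))
print(I(-.143,0,.018)-I(-.278,0,.018))
E
```

```text
shift [ 0.0136  0.0698 -0.    ] rot [ 0.0004  0.0038 -0.172 ] t 3.1167 q [-0.4   0.64 -0.09  1.    0.5   1.25] F [ 0.6 -2.1  5.1] w 0.0136
[0.03795785 0.12955386 0.        ]
```

Moving gently over 15 rows: about 5 mm per row with a turn of −0.0115 per row.

>>> send_rows:
  steps: "-1 0.0005 0.002 0 0 0 -0.006;-1 0.001 0.004 0 0 0 -0.01;-1 0.001 0.005 0 0 0 -0.012;-1 0.001 0.005 0 0 0 -0.012;-1 0.001 0.005 0 0 0 -0.012"

```text
clock: 3.53
eef_pos: [0.5546, -0.0522, 0.0182]
tool_rot: [0.737, 0.624, 0.198, -0.165]
ft_force: [-2.3, -7.9, 7.4]
grip_width: 0.0132
grasp_force: 60.3
```

>>> send_rows:
  steps: "-1 0.001 0.005 0 0 0 -0.012;-1 0.001 0.005 0 0 0 -0.012;-1 0.001 0.005 0 0 0 -0.012;-1 0.001 0.005 0 0 0 -0.012;-1 0.001 0.005 0 0 0 -0.012"

```text
clock: 3.95
eef_pos: [0.5596, -0.0271, 0.0182]
tool_rot: [0.756, 0.602, 0.203, -0.159]
ft_force: [-2.7, -8.6, 7.9]
grip_width: 0.013
grasp_force: 60.3
```

>>> send_rows:
  steps: "-1 0.001 0.005 0 0 0 -0.012;-1 0.001 0.005 0 0 0 -0.012;-1 0.001 0.005 0 0 0 -0.012;-1 0.001 0.005 0 0 0 -0.012;-1 0.0005 0.004 0 0 0 -0.012"

```text
clock: 4.37
eef_pos: [0.5643, -0.0029, 0.0182]
tool_rot: [0.773, 0.579, 0.208, -0.153]
ft_force: [-2.7, -8.8, 8.4]
grip_width: 0.0131
grasp_force: 60.3
```

```bash
python3 - <<'E'
from h import *
need(I(-.278,0,.0182),rot(YI,np.radians(30)))
w=cloud(snap('top','t3.png'));z=w[...,2];g=(z>.010)&(z<.03)&(w[...,1]>-.1)&(w[...,1]<.15)&(w[...,0]>.51)&(w[...,0]<.68)
print(cv2.minAreaRect(w[g][:,:2].astype(np.float32)),I(-.19,0,0))
f=cv2.imread('pics/t3.png');cv2.imwrite('pics/t3c.png',cv2.resize(f[80:220,160:320],None,fx=4,fy=4))
E
```

```text
shift [-0.0004  0.0011 -0.    ] rot [0.003  0.0038 0.0017] t 4.3667 q [-0.28  0.56 -0.24  0.76  0.52  1.58] F [-2.7 -8.8  8.4] w 0.0131
((0.5857915282249451, 0.06410355865955353), (0.16416902840137482, 0.12500883638858795), 73.52631378173828) [0.58857785 0.08266494 0.        ]
```

View pics/t3c.png

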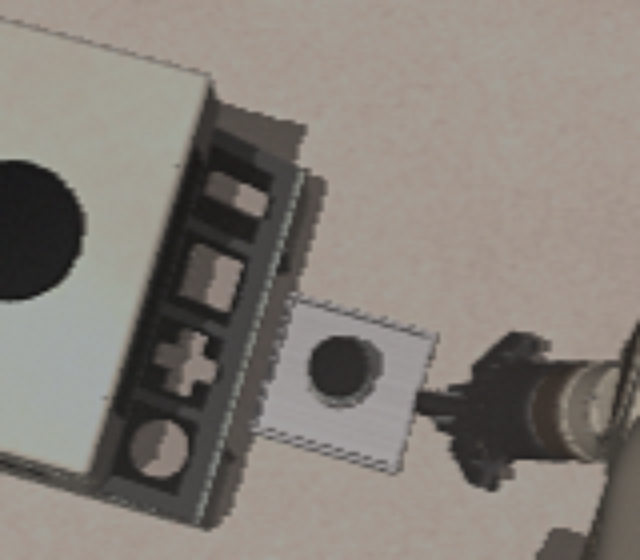

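The tray is aligned: it lies at crop (345,380) pointing at the slot, jar upright at (340,372), yaw 73.5°. Pushing in along the slot axis.

>>> send_rows:
  steps: "-1 0.001 0.005 0 0 0 0.0015;-1 0.001 0.0065 0 0 0 0;-1 0.0018 0.0062 0 0 0 0;-1 0.0018 0.0062 0 0 0 0;-1 0.0018 0.0062 0 0 0 0"

```text
clock: 4.83
eef_pos: [0.572, 0.0271, 0.0182]
tool_rot: [0.773, 0.58, 0.208, -0.153]
ft_force: [-2.2, -6.8, 6.9]
grip_width: 0.0134
grasp_force: 60.3
```

>>> send_rows:
  steps: "-1 0.0018 0.0062 0 0 0 0;-1 0.0018 0.0062 0 0 0 0;-1 0.0018 0.0062 0 0 0 0;-1 0.0018 0.0062 0 0 0 0;-1 0.0018 0.0062 0 0 0 0"

```text
clock: 5.25
eef_pos: [0.581, 0.0582, 0.0182]
tool_rot: [0.773, 0.58, 0.208, -0.153]
ft_force: [-2.2, -7.7, 7.7]
grip_width: 0.013
grasp_force: 60.3
```

```bash
python3 - <<'E'
from h import *
need(I(-.143,0,.0182),rot(YI,np.radians(30)))
E
```

```text
shift [ 0.0208  0.0696 -0.    ] rot [0.0028 0.0041 0.0002] t 5.25 q [-0.16  0.56 -0.25  0.69  0.52  1.71] F [-2.2 -7.7  7.7] w 0.013
```

>>> send_rows:
  steps: "-1 0.0018 0.0062 0 0 0 0;-1 0.0018 0.0062 0 0 0 0;-1 0.0018 0.0062 0 0 0 0;-1 0.0018 0.0062 0 0 0 0;-1 0.0018 0.0062 0 0 0 0"

```text
clock: 5.67
eef_pos: [0.5899, 0.0892, 0.0182]
tool_rot: [0.773, 0.58, 0.208, -0.153]
ft_force: [-3.0, -8.1, 7.9]
grip_width: 0.0131
grasp_force: 60.3
```

>>> send_rows:
  steps: "-1 0.0019 0.0062 0 0 0 0;-1 0.0019 0.0062 0 0 0 0;-1 0.0018 0.006 0 0 0 0;-1 0.0014 0.0045 0 0 0 0;-1 0.0009 0.003 0 0 0 0"

```text
clock: 6.08
eef_pos: [0.5978, 0.1155, 0.0182]
tool_rot: [0.773, 0.58, 0.208, -0.153]
ft_force: [-3.4, -7.7, 7.8]
grip_width: 0.0135
grasp_force: 60.3
```

>>> send_rows:
  steps: "-1 0.0008 0.0025 0 0 0 0;-1 0.0007 0.0022 0 0 0 0;-1 0.0006 0.002 0 0 0 0;-1 0.0006 0.002 0 0 0 0;-1 0.0005 0.0015 0 0 0 0"

```text
clock: 6.5
eef_pos: [0.6008, 0.1253, 0.0182]
tool_rot: [0.773, 0.58, 0.208, -0.153]
ft_force: [-2.7, -7.9, 8.5]
grip_width: 0.0133
grasp_force: 60.4
```

```bash
python3 - <<'E'
from h import *
need(I(-.143,0,.0182),rot(YI,np.radians(30)))
E
```

```text
shift [ 0.001   0.0025 -0.    ] rot [0.0024 0.0037 0.0001] t 6.5 q [-0.04  0.57 -0.23  0.62  0.5   1.86] F [-2.7 -7.9  8.5] w 0.0133
```

>>> send_rows:
  steps: "-1 0.0004 0.0012 0 0 0 0;-1 0.0003 0.001 0 0 0 0;-1 0.0003 0.001 0 0 0 0;-1 0.0002 0.0007 0 0 0 0;-1 0.0001 0.0005 0 0 0 0"

```text
clock: 6.92
eef_pos: [0.6021, 0.129, 0.0182]
tool_rot: [0.773, 0.579, 0.208, -0.153]
ft_force: [-4.4, -12.5, 11.0]
grip_width: 0.0132
grasp_force: 61.0
```

>>> send_rows:
  steps: "-1 0.0001 0.0004 0 0 0 0;-1 0.0001 0.0004 0 0 0 0;-1 0.0001 0.0004 0 0 0 0;-1 0 0 0 0 0 0;-1 0 0 0 0 0 0"

```text
clock: 7.33
eef_pos: [0.6021, 0.129, 0.0182]
tool_rot: [0.774, 0.579, 0.207, -0.152]
ft_force: [-4.8, -15.1, 12.1]
grip_width: 0.0133
grasp_force: 61.3
```

The TCP has stopped within 1 mm of the predicted home and the force has risen, so the tray is against the stop. Releasing and retreating along the tool axis.

>>> send_rows:
  steps: "1 0 0 0 0 0 0;1 0 0 0 0 0 0;1 0 0 0 0 0 0;1 0 0 0 0 0 0;1 0 0 0 0 0 0"

```text
clock: 7.75
eef_pos: [0.6014, 0.1329, 0.0169]
tool_rot: [0.772, 0.58, 0.207, -0.155]
ft_force: [0.5, -0.2, 0.6]
grip_width: 0.0732
grasp_force: 0.0
```

>>> send_rows:
  steps: "1 -0.002 -0.006 0.01 0 0 0;1 -0.005 -0.016 0.03 0 0 0;1 -0.005 -0.016 0.03 0 0 0;1 -0.005 -0.016 0.03 0 0 0;1 -0.005 -0.016 0.03 0 0 0"

```text
clock: 8.17
eef_pos: [0.579, 0.0624, 0.1482]
tool_rot: [0.772, 0.58, 0.207, -0.155]
ft_force: [1.7, 0.9, -0.6]
grip_width: 0.0853
grasp_force: 0.0
```

```bash
python3 - <<'E'
from h import *
c=snap('top','t4.png');w=cloud(c);z=w[...,2]
inv=lambda p:((p[...,0]-O[0])*np.cos(YI)+(p[...,1]-O[1])*np.sin(YI), -(p[...,0]-O[0])*np.sin(YI)+(p[...,1]-O[1])*np.cos(YI))
x,y=inv(w)
g=(x>-.26)&(x<-.115)&(abs(y)<.03)&(z>.038)&(z<.055)
n,l,st,ce=cv2.connectedComponentsWithStats(g.astype(np.uint8));
for i in range(1,n):
  if st[i,4]>5:
    print(ce[i],st[i,4],'x',x[l==i].min(),x[l==i].max(),'y',y[l==i].mean(),cv2.minAreaRect(w[l==i][:,:2].astype(np.float32)))
g=(x>-.17)&(x<-.10)&(abs(y)<.09)&(z>.008)&(z<.03);print(g.sum(),np.nanmin(x[g]) if g.any() else 0)
f=cv2.imread('pics/t4.png');cv2.imwrite('pics/t4c.png',cv2.resize(f[80:220,160:320],None,fx=4,fy=4))
ob=get_obs();R=Ro.from_quat(ob['tool_rot']);print(R.as_matrix()[:,2])
for nm,yk in(('round',.105),('cross',.035),('bar',-.105)):print(nm,I(-.0833,yk,.1315).round(4))
n=I(-1*np.sin(np.radians(40)),0,0)-I(0,0,0);n[2]=np.cos(np.radians(40));print('normal',n.round(3))
need(I(-.0833,.105,.1315)+.04*n,rot(YI,np.radians(40)))
E
```

```text
[231.84507042 170.14084507] 71 x -0.1748639957254451 -0.11976141223997015 y -0.0009748659560851832 ((0.6018767356872559, 0.12326749414205551), (0.055089011788368225, 0.01336832344532013), 74.53395080566406)
74 -0.16824039829485263
[ 0.1506709   0.47831011 -0.86516919]
round [0.5178 0.2146 0.1315]
cross [0.585  0.1949 0.1315]
bar [0.7193 0.1555 0.1315]
normal [-0.181 -0.617  0.766]
shift [-0.0718  0.1303  0.007 ] rot [ 0.1693 -0.0373  0.0009] t 8.2167 q [-0.16  0.39 -0.11  0.99  0.52  1.72] F [ 1.  -2.1  3.3] w 0.0851
```

View pics/t4c.png

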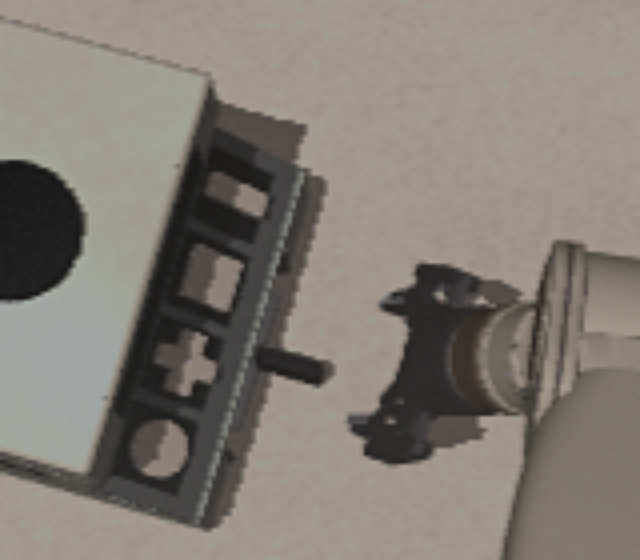

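The fin spans imager x = −0.175 to −0.120, exactly as it should at home, and its y offset is −1 mm. In the crop the fin is at (295,365), clear of the gripper. Shutting the fingers and moving to hover over the round key, the one at crop (160,448).

>>> send_rows:
  steps: "-1 -0.0072 0.013 0.0007 0.017 -0.0037 0;-1 -0.0072 0.013 0.0007 0.017 -0.0037 0;-1 -0.0072 0.013 0.0007 0.017 -0.0037 0;-1 -0.0072 0.013 0.0007 0.017 -0.0037 0;-1 -0.0072 0.013 0.0007 0.017 -0.0037 0"

```text
clock: 8.63
eef_pos: [0.5432, 0.1283, 0.1505]
tool_rot: [0.763, 0.572, 0.24, -0.182]
ft_force: [-0.0, -0.2, 0.2]
grip_width: 0.0256
grasp_force: 0.0
```

>>> send_rows:
  steps: "-1 -0.0072 0.013 0.0007 0.017 -0.0037 0;-1 -0.0072 0.013 0.0007 0.017 -0.0037 0;-1 -0.0072 0.013 0.0007 0.017 -0.0037 0;-1 -0.0072 0.013 0.0007 0.017 -0.0037 0;-1 -0.0072 0.013 0.0007 0.017 -0.0037 0"

```text
clock: 9.05
eef_pos: [0.5071, 0.1934, 0.154]
tool_rot: [0.752, 0.563, 0.271, -0.209]
ft_force: [0.3, -0.2, -0.0]
grip_width: -0.0006
grasp_force: 0.0
```

>>> send_rows:
  steps: "-1 0 0 0 0 0 0;-1 0 0 0 0 0 0;-1 0 0 0 0 0 0;-1 0 0 0 0 0 0;-1 0 0 0 0 0 0"

```text
clock: 9.47
eef_pos: [0.5084, 0.1921, 0.1544]
tool_rot: [0.753, 0.563, 0.271, -0.208]
ft_force: [1.0, 0.7, 0.4]
grip_width: 0.0001
grasp_force: 0.0
```

```bash
cat >> h.py <<'E'
n=np.array([-.1808,-.6168,.766])
def key(yk,off): need(I(-.0833,yk,.1315)+off*n,rot(YI,np.radians(40)))
E
python3 - <<'E'
from h import *
key(.105,.005)
c=snap('side','k1.png');f=cv2.imread('pics/k1.png')
cv2.imwrite('pics/k1c.png',cv2.resize(f[80:220,170:330],None,fx=4,fy=4))
E
```

```text
shift [ 0.0085  0.0194 -0.0191] rot [-0.0018 -0.0089 -0.002 ] t 9.4667 q [ 0.01  0.24 -0.42  0.68  0.66  1.95] F [1.  0.7 0.4] w 0.0001
```

View pics/k1c.png

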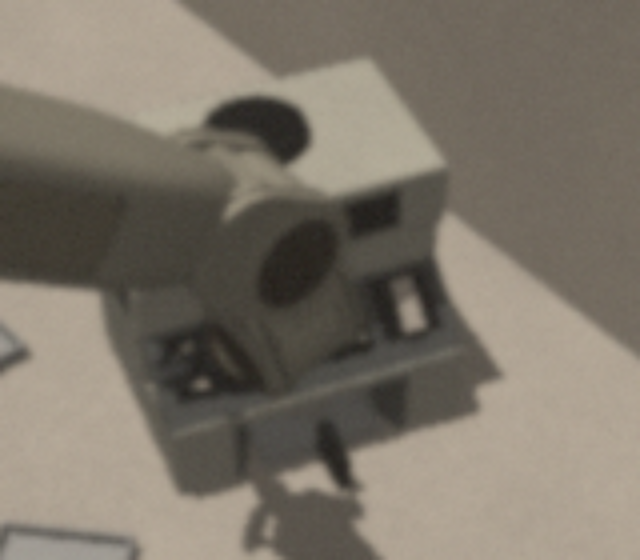

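The tool is poised over the round key at about (200,370), the fin is still home at (335,455), and the bar key (405,295) is well clear. Approaching to 5 mm.

>>> send_rows:
  steps: "-1 0.003 0.006 -0.006 0 0 0;-1 0.003 0.006 -0.006 0 0 0;-1 0.0025 0.0044 -0.0041 0 -0.008 0;-1 0 0.002 -0.002 0 0 0;-1 0 0.001 -0.001 0 0 0"

```text
clock: 9.93
eef_pos: [0.5158, 0.2121, 0.1344]
tool_rot: [0.751, 0.564, 0.273, -0.207]
ft_force: [0.5, 1.3, 0.6]
grip_width: -0.0001
grasp_force: 0.0
```

```bash
python3 - <<'E'
from h import *
key(.105,-.0075)
E
```

```text
shift [ 0.0033  0.0071 -0.0087] rot [-0.0019 -0.0027 -0.003 ] t 9.9333 q [ 0.05  0.28 -0.44  0.59  0.65  2.  ] F [0.5 1.3 0.6] w -0.0001
```

>>> send_rows:
  steps: "-1 0.0008 0.0018 -0.0022 0 0 0;-1 0.0008 0.0018 -0.0022 0 0 0;-1 0.0008 0.0018 -0.0022 0 0 0;-1 0.0008 0.0018 -0.0022 0 0 0;-1 0 0 0 0 0 0"

```text
clock: 10.35
eef_pos: [0.5193, 0.2192, 0.1262]
tool_rot: [0.751, 0.564, 0.273, -0.207]
ft_force: [-0.7, -2.6, 2.9]
grip_width: -0.0
grasp_force: 2.1
```

>>> send_rows:
  steps: "-1 0.0002 0.0008 -0.001 0 0 0;-1 0.0002 0.0008 -0.001 0 0 0;-1 0.0002 0.0006 -0.0008 0 0 0;-1 0 0 0 0 0 0;-1 0 0 0 0 0 0"

```text
clock: 10.77
eef_pos: [0.5198, 0.2211, 0.1239]
tool_rot: [0.751, 0.564, 0.274, -0.207]
ft_force: [-4.7, -4.1, 5.1]
grip_width: -0.0
grasp_force: 3.9
```

>>> send_rows:
  steps: "-1 0.0002 0.0006 -0.0008 0 0 0;-1 0.0002 0.0006 -0.0008 0 0 0;-1 0 0 0 0 0 0;-1 0 0 0 0 0 0;-1 0 0 0 0 0 0"

```text
clock: 11.18
eef_pos: [0.52, 0.2213, 0.1236]
tool_rot: [0.752, 0.563, 0.274, -0.207]
ft_force: [-12.6, -15.1, 18.3]
grip_width: -0.0001
grasp_force: 13.0
```

The round key bottomed at 10.3 mm below my nominal top, so the panel sits about 2 mm lower than I computed. Lifting and moving over the cross.

>>> send_rows:
  steps: "-1 -0.001 -0.003 0.004 0 0 0;-1 -0.0018 -0.006 0.0076 0 0 0;-1 -0.0018 -0.006 0.0076 0 0 0;-1 -0.0018 -0.006 0.0076 0 0 0;-1 0 0 0 0 0 0"

```text
clock: 11.6
eef_pos: [0.5153, 0.2009, 0.1502]
tool_rot: [0.751, 0.564, 0.275, -0.205]
ft_force: [-0.1, -0.6, -0.1]
grip_width: -0.0001
grasp_force: 0.0
```

>>> send_rows:
  steps: "-1 0.0168 -0.0049 0 0 0 0;-1 0.0168 -0.0049 0 0 0 0;-1 0.0168 -0.0049 0 0 0 0;-1 0.0168 -0.0049 0 0 0 0;-1 0 0 0 0 0 0"

```text
clock: 12.02
eef_pos: [0.5847, 0.1814, 0.1487]
tool_rot: [0.751, 0.564, 0.275, -0.205]
ft_force: [0.1, 1.1, -0.5]
grip_width: -0.0001
grasp_force: 0.0
```

```bash
python3 - <<'E'
from h import *
key(.035,.002)
E
```

```text
shift [-0.0001  0.0123 -0.0157] rot [-0.0015  0.0022 -0.0018] t 12.0167 q [-0.01  0.38 -0.23  0.73  0.67  1.92] F [ 0.1  1.1 -0.5] w -0.0001
```

>>> send_rows:
  steps: "-1 0 0.004 -0.005 0 0 0;-1 0 0.005 -0.006 0 0 0;-1 0 0.0033 -0.0047 0 0 0;-1 0.0005 0.0018 -0.0023 0 0 0;-1 0.0005 0.0018 -0.0023 0 0 0"

```text
clock: 12.43
eef_pos: [0.5806, 0.1985, 0.1275]
tool_rot: [0.751, 0.564, 0.273, -0.207]
ft_force: [-2.9, -0.9, 1.3]
grip_width: 0.0003
grasp_force: 1.4
```

>>> send_rows:
  steps: "-1 0.0005 0.0018 -0.0023 0 0 0;-1 0.0005 0.0018 -0.0023 0 0 0;-1 0 0 0 0 0 0;-1 0 0 0 0 0 0;-1 0 0 0 0 0 0"

```text
clock: 12.85
eef_pos: [0.5826, 0.2014, 0.124]
tool_rot: [0.751, 0.564, 0.273, -0.207]
ft_force: [-4.5, -3.0, 3.7]
grip_width: -0.0
grasp_force: 2.6
```

```bash
python3 - <<'E'
from h import *
key(.035,-.0105)
E
```

```text
shift [ 0.0043 -0.     -0.0006] rot [-0.0025 -0.0024 -0.0026] t 12.85 q [ 0.03  0.41 -0.27  0.64  0.66  1.97] F [-4.5 -3.   3.7] w -0.0
```

>>> send_rows:
  steps: "-1 0.0002 0.0006 -0.0008 0 0 0;-1 0.0002 0.0006 -0.0008 0 0 0;-1 0.0001 0.0003 -0.0004 0 0 0;-1 0 0 0 0 0 0;-1 0 0 0 0 0 0"

```text
clock: 13.27
eef_pos: [0.583, 0.2021, 0.1232]
tool_rot: [0.752, 0.563, 0.274, -0.207]
ft_force: [-9.1, -8.6, 10.7]
grip_width: 0.0001
grasp_force: 7.8
```

The cross key bottomed at about 14 N. Lifting and travelling past the square, well clear of it, to the bar.

>>> send_rows:
  steps: "-1 -0.001 -0.003 0.004 0 0 0;-1 -0.0018 -0.006 0.0076 0 0 0;-1 -0.0018 -0.006 0.0076 0 0 0;-1 -0.0027 -0.0093 0.0115 0 0 0;-1 -0.0018 -0.006 0.0076 0 0 0"

```text
clock: 13.68
eef_pos: [0.5754, 0.172, 0.1614]
tool_rot: [0.751, 0.564, 0.274, -0.206]
ft_force: [0.2, -1.1, 0.1]
grip_width: 0.0
grasp_force: 0.0
```

>>> send_rows:
  steps: "-1 0.022 -0.0065 0 0 0 0;-1 0.022 -0.0065 0 0 0 0;-1 0.022 -0.0065 0 0 0 0;-1 0.022 -0.0065 0 0 0 0;-1 0.022 -0.0065 0 0 0 0"

```text
clock: 14.1
eef_pos: [0.6863, 0.1396, 0.1606]
tool_rot: [0.751, 0.564, 0.274, -0.206]
ft_force: [-0.1, 0.6, -0.2]
grip_width: -0.0
grasp_force: 0.0
```

>>> send_rows:
  steps: "-1 0.022 -0.0065 0 0 0 0;-1 0.006 0 0 0 0 0;-1 0 0 0 0 0 0;-1 0 0 0 0 0 0;-1 0 0 0 0 0 0"

```text
clock: 14.52
eef_pos: [0.7115, 0.134, 0.1599]
tool_rot: [0.751, 0.564, 0.273, -0.207]
ft_force: [0.4, 0.4, 0.2]
grip_width: -0.0002
grasp_force: 0.0
```

```bash
python3 - <<'E'
from h import *
key(-.105,.002)
E
```

```text
shift [ 0.0075  0.0203 -0.0269] rot [-0.0022 -0.0026 -0.0031] t 14.5167 q [-0.08  0.61  0.19  0.99  0.68  1.83] F [0.4 0.4 0.2] w -0.0002
```

>>> send_rows:
  steps: "-1 0.0025 0.0065 -0.0085 0 0 0;-1 0.003 0.0075 -0.01 0 0 0;-1 0.002 0.0063 -0.0084 0 0 0;-1 0 0 0 0 0 0;-1 0 0 0 0 0 0"

```text
clock: 14.93
eef_pos: [0.7189, 0.1548, 0.1321]
tool_rot: [0.751, 0.564, 0.273, -0.207]
ft_force: [1.2, 0.2, 0.1]
grip_width: -0.0003
grasp_force: 0.0
```

>>> send_rows:
  steps: "-1 0.0005 0.0018 -0.0023 0 0 0;-1 0.0005 0.0018 -0.0023 0 0 0;-1 0.0005 0.0018 -0.0023 0 0 0;-1 0.0005 0.0018 -0.0023 0 0 0;-1 0 0 0 0 0 0"

```text
clock: 15.35
eef_pos: [0.7227, 0.1611, 0.1249]
tool_rot: [0.751, 0.564, 0.274, -0.206]
ft_force: [-1.7, -1.7, 4.0]
grip_width: -0.0002
grasp_force: 2.5
```

```bash
python3 - <<'E'
from h import *
key(-.105,-.0105)
E
```

```text
shift [-0.0014  0.0009 -0.0014] rot [-0.0025  0.0003 -0.0025] t 15.35 q [-0.04  0.65  0.16  0.88  0.68  1.88] F [-1.7 -1.7  4. ] w -0.0002
```

>>> send_rows:
  steps: "-1 0.0002 0.0008 -0.001 0 0 0;-1 0.0002 0.0008 -0.001 0 0 0;-1 0 0 0 0 0 0;-1 0 0 0 0 0 0;-1 0 0 0 0 0 0"

```text
clock: 15.77
eef_pos: [0.7229, 0.162, 0.1237]
tool_rot: [0.751, 0.564, 0.274, -0.206]
ft_force: [-3.7, -5.0, 7.4]
grip_width: -0.0004
grasp_force: 4.8
```

>>> send_rows:
  steps: "-1 0.0001 0.0004 -0.0005 0 0 0;-1 0 0 0 0 0 0;-1 0 0 0 0 0 0;-1 0 0 0 0 0 0;-1 0 0 0 0 0 0"

```text
clock: 16.18
eef_pos: [0.723, 0.162, 0.1236]
tool_rot: [0.751, 0.563, 0.274, -0.206]
ft_force: [-5.2, -7.6, 10.1]
grip_width: 0.0001
grasp_force: 6.3
```

>>> send_rows:
  steps: "-1 -0.001 -0.003 0.004 0 0 0;-1 -0.0018 -0.006 0.0076 0 0 0;-1 -0.0036 -0.012 0.015 0 0 0;-1 -0.0036 -0.012 0.015 0 0 0;-1 -0.0036 -0.012 0.015 0 0 0"

```text
clock: 16.6
eef_pos: [0.7081, 0.1177, 0.1778]
tool_rot: [0.751, 0.564, 0.272, -0.207]
ft_force: [0.1, -0.8, 0.5]
grip_width: 0.0001
grasp_force: 0.0
```

>>> send_rows:
  steps: "-1 -0.0036 -0.012 0.015 0 0 0;-1 -0.0036 -0.02 0.015 0 0 0;-1 -0.0036 -0.02 0.015 0 0 0;-1 0 0 0 0 0 0;-1 0 0 0 0 0 0"

```text
clock: 17.02
eef_pos: [0.6987, 0.0647, 0.2239]
tool_rot: [0.752, 0.563, 0.274, -0.206]
ft_force: [0.0, 0.0, -0.4]
grip_width: -0.0004
grasp_force: 0.0
```

```bash
python3 - <<'E'
from h import *
w=cloud(snap('top','t5.png'));z=w[...,2]
c_,s_=np.cos(YI),np.sin(YI)
x=(w[...,0]-O[0])*c_+(w[...,1]-O[1])*s_;y=-(w[...,0]-O[0])*s_+(w[...,1]-O[1])*c_
g=(x>-.26)&(x<-.115)&(abs(y)<.03)&(z>.038)&(z<.055);print('fin',g.sum(),x[g].min(),x[g].max(),y[g].mean())
for p in((397,159),(388,204)):print(w[p[1],p[0]].round(3))
b=np.load('s0.npz')['wt'][...,2]
for nm,p in dict(bar=(218,127),sq=(213,150),cross=(207,170),rnd=(200,191)).items():print(nm,np.nanmedian((z-b)[p[1]-2:p[1]+3,p[0]-2:p[0]+3]).round(4))
f=cv2.imread('pics/t5.png');cv2.imwrite('pics/t5c.png',cv2.resize(f[80:220,160:320],None,fx=4,fy=4))
E
```

```text
fin 72 -0.17423447788273455 -0.11977036360023602 -0.0009704052241139949
[ 0.63  -0.415  0.073]
[ 0.479 -0.363  0.121]
bar 0.0
sq 0.0008
cross -0.0001
rnd -0.0003
```

View pics/t5c.png

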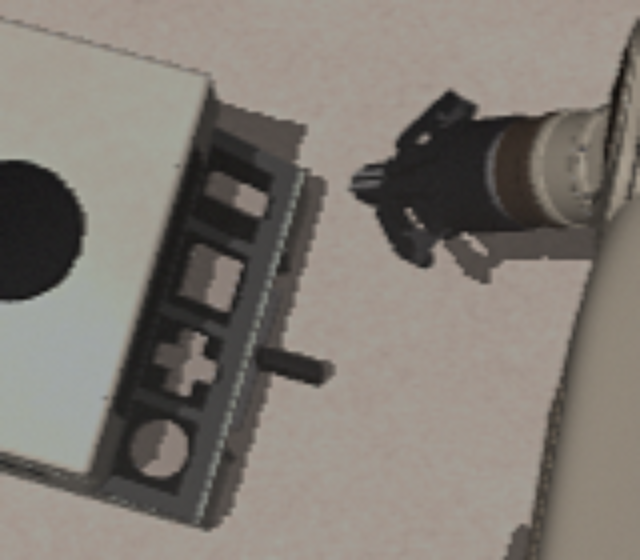

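The fin at crop (295,365) is unchanged, all four keys are back up, the arm touches nothing, and the bystander jars are where they started. Handing in.

```bash
python3 -c "
from workcell import *
print(job_done())"
```

```text
the job is handed in; nothing more can be done
None
```

The job is handed in: the tray is home against the stop, and the round, cross and bar keys were each pressed to the bottom and let up in that order. The jar was upright when last seen, before it went into the slot; I couldn't see it inside. The hand-in gave no verdict.

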